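# Release the cam lock and push the soldering slide home

## Task

With the outside of the fingertips only, push the cam's lever round until the cam is at its low point (lever over the white line on the ear), and only then push the slide forward by its blue plate until it is fully home against the red stops, under the torch nozzle. Leave the cam at its low point and the ring sitting on the slide's white post, do not pick anything up, and do not disturb the jar, the flux pot, the burnisher or the pliers.

Things in the scene. Friction and masses are not known exactly. Their poses are not given: they have to be found in the camera images.
- fixture: Cam-locked slide fixture fixed to the bench. Origin: on the bench top under the cam's vertical pivot. x is 'forward', the way the slide travels home; y left of that; z up. Dark steel base plate 12 mm thick, x -165 to +50, y -40 to +40 mm. Guide rails 24 mm high along y -35 and +35 mm, x -155 to -45. A torch nozzle stands left of the slide at x -52, y 22 to 60 mm, up to 80 mm high.
- cam (a joint): Turn of the cam about its pivot (rad). 0 = low point, lever along the fixture's +y over the white line. Positive is clockwise from above: at 1.57 the lever points along +x, beyond that to the right. Range -0.9 (past low, rising again) to 2.8; starts between 1.5 and 2.6, so it is swung counter-clockwise past the far side. Stiff (0.35 N m, about 5 N at the knob), no spring, stays where left.
- cam_pivot (a point): Pivot of the cam at the top of its disc, 40 mm above the bench. The cam is a brass disc of 60 mm diameter, 24 to 40 mm above the bench, its centre 14 mm off the pivot. A red dot on top marks the low point of its rim and faces the slide when the cam is low. Otherwise its rim blocks the slide's nose.
- cam_knob (a point): Centre of the black upright knob near the end of the cam's lever, 80 mm from the pivot, 58 mm above the bench. The knob is 18 mm in diameter, 46 to 70 mm above the bench. The steel lever under it is a bar 12 mm wide, 41 to 49 mm above the bench, from the pivot to 86 mm.
- index_line (a point): Middle of the white index line, on the fixture's ear 80 mm left (+y) of the pivot, 13 mm above the bench. The ear is 36 mm wide and 12 mm high and ends 100 mm from the pivot. The lever's knob is over the line when the cam is low.
- slide (a joint): Travel of the slide (m) along the fixture's +x: 0 at the start (rearmost), 0.028 fully home, shoulders against the two red stops (22 mm high, at fixture x -38 to -28 mm, under the cam). About 3 N of friction, no spring, stays where left. Aluminium block 44 x 60 mm, top 38 mm above the bench, steel nose in front. It only goes home with the cam within about 0.5 rad of low.
- push_face (a point): Centre of the rear face of the slide's upright blue push plate (moves with the slide), 45 mm above the bench. The plate is 56 mm wide across y, 8 mm thick, 16 to 60 mm above the bench. The face looks to the fixture's -x and is pushed towards +x. At the start it is at fixture x -116 mm; behind it lie 49 mm of bare base plate, 12 mm high.
- post_foot (a point): Foot of the white ring post, on the top of the slide (moves with it), 38 mm above the bench. The post is 15 mm in diameter and 14 mm high. The push plate's rear face is 30 mm behind it.
- ring_center (a point): Centre of the loose brass ring lying over the post on top of the slide: 25 mm outside, 20 mm inside, 7 mm high. It rides along with the slide and is left alone.
- jar: Green glass jar with a steel lid, 70 mm diameter, 85 mm high, loose; origin at the centre of its underside. Bystander, left of the fixture.
- flux_pot: Black flux pot with a paper label, 54 mm diameter, 75 mm high, loose; origin at the centre of its underside. Bystander, right of the fixture.
- burnisher: Burnisher with a wooden handle, 170 mm long, lying flat along its x axis, loose. Bystander, right of the cam.
- pliers: Small pliers with red grips, 140 mm long, 60 mm wide, lying flat along its x axis, loose; origin near the rivet. Bystander, beyond the cam on the left.

How it is judged:
On the way, in this order (a step that is already met when the one before it is completed fails the run):
1. the cam is at its low point while the slide is still back (value of joint cam between -0.35 and 0.35 rad and value of joint slide below 0.008 m), for 0.2 s.
2. the slide is fully home with the cam still low (value of joint cam between -0.35 and 0.35 rad and value of joint slide above 0.0255 m), for 0.2 s.
At the end, for the whole second after the job is handed in: The cam is within 0.35 rad of its low point, the slide is within 2.5 mm of fully home, and the ring lies at rest over its post on the slide (all of step 2 and horizontal distance between ring_center and post_foot below 0.006 m and distance between ring_center and post_foot below 0.009 m and linear speed of ring below 0.02 m/s); the robot touches nothing.
It fails at once if the slide was pushed forward (over 8 mm) while the cam was not low (value of joint slide above 0.008 m and (value of joint cam above 0.5 rad or value of joint cam below -0.5 rad)).
It fails at once if the ring was lifted off its seat (distance between ring_center and post_foot above 0.014 m).
It fails at once if the jar, flux pot, burnisher or pliers was disturbed (moved over 20 mm) (distance of any of jar, flux_pot, burnisher, pliers from where it was at the start of the episode above 0.02 m).
It also fails if it takes over 64 s, if anything falls off the work surface, if the arm or the gripper's body presses on something with over 40 N, if the wrist force passes 120 N, or if a joint passes its speed limit or range.

## Robot

A 6-joint arm with a two-finger parallel gripper is mounted at the origin on the work surface. World frame = base frame: x ahead of the robot, y to its left, z up, the work surface at z = 0. Lengths are in m, angles in rad, forces in N, time in s.
With the tool pointing down it reaches from about 0.275 to 0.725 m from the base axis. Payload 15.9 kg.
Tool frame: the origin (TCP) lies midway between the tips of the shut fingers; the grasp point (between the pads) lies 19 mm behind it (env.grip_depth is the distance from the TCP to the grasp point, in m); z points along the fingers, x is the direction in which the jaws open and shut, and the axes are right-handed (so a half turn about z gives the same grasp; the last joint's range is limited). The gripper opens to 85 mm and grips with 20 to 120 N. Pads are 22 mm wide; open, the fingers measure 114 mm over their backs; the gripper's body (76 mm by 85 mm) begins 54 mm behind the grasp point. The pads swing forward as they close: fully open they stand 13 mm farther back than shut.
Start: joints at [-1.172, 0.213, -0.034, 1.323, 0, 1.571], TCP at [0.194, -0.461, 0.231] pointing down, gripper open.
Joint ranges: [-2.98, 2.98], [-0.74, 1.72], [-1.14, 1.35], [-2.1, 2.04], [-1.57, 1.44], [-3.14, 3.14]. Speed limits (rad/s): [1.89, 1.89, 2.39, 2.57, 3.14, 3.14].

## Interface

Orientations are given as a 3x3 rotation matrix whose columns are the frame's x, y, z axes.
In Python, from bench import env, viewer, order gives the robot as it stands.
- The arm moves only by the tool play_rows, never from a script. Its argument "deltas" is one flat list of numbers, 7 for each row, row after row: the finger opening in mm, from 0 to 85.4, then the shift along the tool's x, y, z in units of 40 mm (1.0 is 40 mm), then the turn, a rotation vector about the tool's x, y, z in units of 6 degrees (1.0 is 6 degrees). In form: [jaw, x, y, z, rx, ry, rz, jaw, x, y, z, rx, ry, rz, ...]. A call has 1 to 20 rows; each row is the pose to reach, as a shift and turn from the pose measured when the call began, along the tool's axes at that moment; what a row does not reach only later rows make up. A row lasts 1/10 s, in which the tool goes at most 50 mm and 8.59 degrees, less where a joint would pass 70% of its speed; a pose out of reach is approached as far as the arm can. A call with a gripper value outside its range is refused whole. The fingers move at their own pace and stop on an object; the grip force is fixed at half the most. Time passes only in rows, so rows that repeat a pose let the fingers close. It gives the time, the measured TCP pose, the force and the opening at its end, in the units of the state.
- env.get_obs(): the state, without advancing time (a new reading comes with each control period).
- viewer.read_camera(name): name is "scene" or "top" or "wrist"; returns (picture, depth): 400x640x3 uint8, blue, green, red; 400x640 float32, m along the optical axis (not along the pixel's ray), 0 where there is no reading.
- viewer.camera_info(name): a dict with "camera_matrix" (3x3 intrinsics, pixels), "xyz" and "attitude" of the camera in the world; the wrist camera has in their place "T_tool_cam" (4x4, takes a point from camera to tool coordinates, whose origin is the TCP and whose axes are the tool frame's). Camera axes: x right, y up, looking along -z (the intrinsics and any distortion apply to the point x, -y, -z); pixel columns grow to the right and rows downward; lengths in m; the calibration is good to about 2 mm. A picture is of the moment at which its call begins: read the wrist's pose just before it. camera_info takes no time and is no camera call.
- order.finish_job(): hands the job in, once; it reports no verdict.
The state is a dict: "clock": time; "qpos": joint angles; "joint_vel": joint speeds; "joint_efforts": joint torques, N m; "ee_pos": TCP position; "tcp_rot": TCP orientation; "ft_force": force on the tool from outside, world axes, zero at the start; "ft_torque": the same for the moment, N m; "width": opening from 0.0 (shut) to 1.0 (fully open).
Only numpy, scipy, OpenCV 4.12 (cv2) and the standard library are available. Lean on these libraries where they do the work, as an engineer would, in place of code of your own. Each camera call takes 0.05 s, during which the arm holds its last target.

## Working session

There is one attempt and no reset: what is moved stays moved. The work goes in short steps, Python scripts to look and compute and a tool call to move; the robot and the scene stay as the last step left them, time stands still between calls to the robot, and variables do not carry over. Pictures are saved under pics/ and viewed, and the job is handed in when it is done.

Besides the shell and the picture viewer there is one more tool, called after "Emit:" as name(argument=value, ...) on one line, values as JSON. play_rows: Moves the arm, as the interface text tells. Its arguments: {"type":"object","properties":{"deltas":{"type":"array"}},"required":["deltas"]}

```bash
mkdir -p pics; ls; python3 - <<'E'
from bench import env, viewer, order
import cv2, numpy as np
s=env.get_obs()
print({k:np.round(v,3).tolist() for k,v in s.items()})
for n in ["scene","top"]:
    i=viewer.camera_info(n); print(n,{k:np.round(v,4).tolist() if not isinstance(v,str) else v for k,v in i.items()})
    im,d=viewer.read_camera(n); cv2.imwrite(f"pics/{n}0.png",im); np.save(f"pics/{n}0.npy",d)
E
```

```text
pics
{'clock': 0.0, 'qpos': [-1.172, 0.213, -0.035, 1.323, -0.0, 1.571], 'joint_vel': [-0.001, -0.002, 0.001, 0.002, -0.002, 0.001], 'joint_efforts': [-0.003, -68.616, 48.712, 0.018, -0.0, -0.0], 'ee_pos': [0.194, -0.46, 0.231], 'tcp_rot': [[0.388, -0.922, -0.0], [-0.922, -0.388, 0.001], [-0.001, 0.0, -1.0]], 'ft_force': [0.294, 0.014, 0.665], 'ft_torque': [-0.019, 0.072, 0.015], 'width': 0.999}
scene {'camera_matrix': [[443.4797, 0.0, 320.7206], [0.0, 443.4797, 200.424], [0.0, 0.0, 1.0]], 'xyz': [1.2023, 0.1714, 0.5963], 'attitude': [[-0.2279, -0.641, 0.7329], [0.9735, -0.1363, 0.1836], [-0.0178, 0.7554, 0.6551]]}
top {'camera_matrix': [[418.4822, 0.0, 319.8486], [0.0, 418.4822, 197.158], [0.0, 0.0, 1.0]], 'xyz': [0.4838, 0.0296, 1.0002], 'attitude': [[0.0175, 0.9877, -0.1554], [-0.9997, 0.0147, -0.0195], [-0.0169, 0.1557, 0.9877]]}
```

View pics/top0.png

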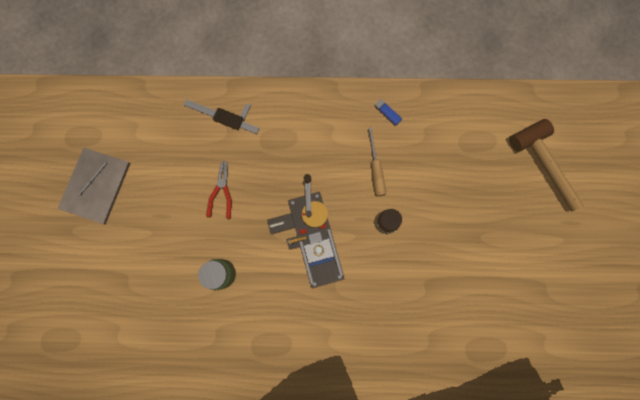

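View pics/scene0.png

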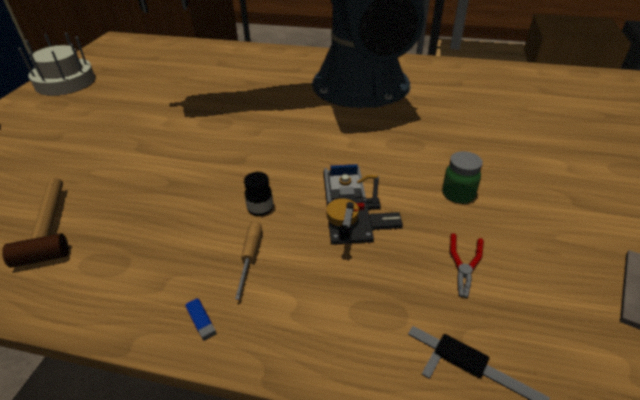

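```bash
cat > h.py <<'E'
import numpy as np, cv2
from bench import env, viewer
def cam(n):
    i=viewer.camera_info(n); return np.array(i["camera_matrix"]),np.array(i["xyz"]),np.array(i["attitude"])
def ray_z(n,u,v,z):
    K,p,R=cam(n); d=R@np.array([(u-K[0,2])/K[0,0],-(v-K[1,2])/K[1,1],-1]); return p+d*(z-p[2])/d[2]
def proj(n,P):
    K,p,R=cam(n); c=R.T@(np.asarray(P)-p); return K[0,2]+K[0,0]*c[0]/-c[2], K[1,2]-K[1,1]*c[1]/-c[2]
E
python3 - <<'E'
import cv2
a=cv2.imread('pics/top0.png')[160:300,190:420]; cv2.imwrite('pics/top0z.png',cv2.convertScaleAbs(cv2.resize(a[10:135,65:215],None,fx=5,fy=4.8,interpolation=2),alpha=1.5))
a=cv2.imread('pics/scene0.png')[150:275,310:420]; cv2.imwrite('pics/scene0z.png',cv2.convertScaleAbs(cv2.resize(a,None,fx=4.8,fy=4.8,interpolation=2),alpha=1.5))
E
```

```text
(no output)
```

View pics/top0z.png

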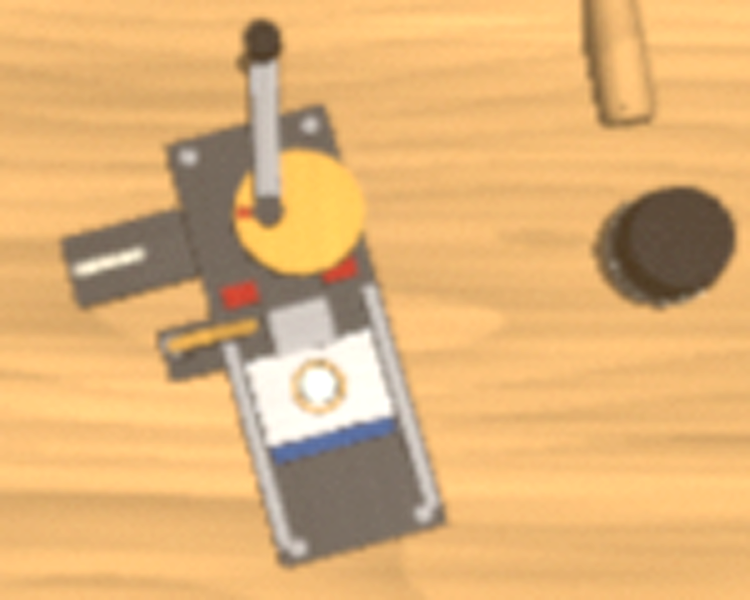

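View pics/scene0z.png

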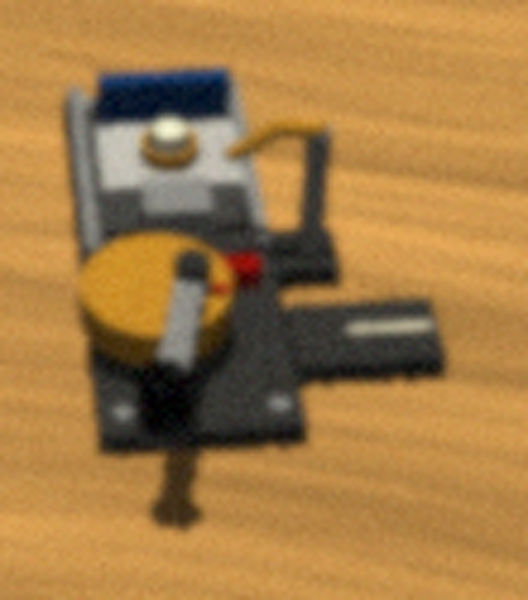

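```bash
cat >> h.py <<'E'
def fx2w(pose,P):
    x,y,t=pose; P=np.atleast_2d(P).astype(float); c,s=np.cos(t),np.sin(t)
    return np.c_[x+c*P[:,0]-s*P[:,1], y+s*P[:,0]+c*P[:,1], P[:,2]]
E
python3 - <<'E'
from h import *
from scipy.optimize import least_squares
F=np.array([[50,40,12],[50,-40,12],[-165,-40,12],[-165,40,12],[0,0,49],[0,80,13],[-86,0,52]])/1000
Z=np.array([[168,147],[325,105],[445,522],[285,567],[268,210],[110,261],[318,385]])
UV=np.c_[255+(Z[:,0]-2)/5,170+(Z[:,1]-2)/4.8]
f=lambda p:(np.array([proj("top",q) for q in fx2w(p,F)])-UV).ravel()
r=least_squares(f,[0.47,0.04,0.2],loss='soft_l1'); print(r.x, np.round(r.fun.reshape(-1,2),2))
# scene camera check
S=np.array([[303,440],[100,448],[192,265],[392,328],[169,128]]);Fs=[0,1,4,5,6]
US=np.c_[310+S[:,0]/4.8,150+S[:,1]/4.8]
g=lambda p:(np.array([proj("scene",q) for q in fx2w(p,F[Fs])])-US).ravel()
print(np.round(g(r.x).reshape(-1,2),2))
h=lambda p:np.r_[f(p),g(p)]
r2=least_squares(h,r.x,loss='soft_l1'); print(r2.x)
p=r2.x; np.save('pose.npy',p)
k=ray_z("top",255+260/5,170+36/4.8,0.07); print('knob w',k)
d=k[:2]-p[:2];c,s=np.cos(p[2]),np.sin(p[2]); l=np.array([c*d[0]+s*d[1],-s*d[0]+c*d[1]]); print(l,np.hypot(*l),'cam',np.arctan2(l[0],l[1]))
print('pts',{n:np.round(fx2w(p,q)[0],3).tolist() for n,q in dict(piv=[0,0,.04],idx=[0,.08,.013],push=[-.116,0,.045],back=[-.165,0,.012],torch=[-.052,.022,0.08],torch2=[-.052,.06,.08]).items()})
for n,u,v,z in [('jar',214,273,.085),('pot',390,220,.075),('plier',223,190,.01),('burn_tip',380,193,.02)]: print(n,ray_z("top",u,v,z))
i=viewer.camera_info("wrist"); print(np.round(i["T_tool_cam"],3))
E
```

```text
[0.59563061 0.0738913  0.28653297] [[-0.71 -0.61]
 [ 0.13 -0.71]
 [ 0.78  0.48]
 [-0.51  0.45]
 [ 0.21  0.02]
 [-0.1   0.16]
 [ 0.15  0.01]]
[[ 0.54 -2.91]
 [-0.93 -2.24]
 [-0.57  1.32]
 [-0.98  0.13]
 [-0.29  0.1 ]]
[0.59583479 0.07443963 0.2880249 ]
knob w [0.67492345 0.0779     0.07      ]
[ 0.0768137  -0.01914803] 0.07916432759384572 cam 1.8150961139090187
pts {'piv': [0.596, 0.074, 0.04], 'idx': [0.573, 0.151, 0.013], 'push': [0.485, 0.041, 0.045], 'back': [0.438, 0.028, 0.012], 'torch': [0.54, 0.081, 0.08], 'torch2': [0.529, 0.117, 0.08]}
jar [0.45850017 0.27359455 0.085     ]
pot [ 0.58056946 -0.10828744  0.075     ]
plier [0.65366494 0.28303436 0.01      ]
burn_tip [ 0.6501744  -0.09340677  0.02      ]
[[ 1.     0.001 -0.    -0.   ]
 [ 0.001 -0.963 -0.27  -0.07 ]
 [-0.     0.27  -0.963 -0.143]
 [ 0.     0.     0.     1.   ]]
```

```bash
cat >> h.py <<'E'
from scipy.spatial.transform import Rotation as Ro
def rows(T):
    """T: list of (x,y,z,psi_deg)"""
    s=env.get_obs(); R=np.array(s["tcp_rot"]); p=np.array(s["ee_pos"])
    for x,y,z,ps in T:
        a=np.radians(ps); Rt=np.array([[np.cos(a),np.sin(a),0],[np.sin(a),-np.cos(a),0],[0,0,-1.]])
        d=R.T@(np.array([x,y,z])-p)/.04; w=np.degrees(Ro.from_matrix(R.T@Rt).as_rotvec())/6
        print(np.round(np.r_[d,w],2).tolist())
def st():
    s=env.get_obs(); print({k:np.round(s[k],4).tolist() for k in ["clock","qpos","ee_pos","tcp_rot","ft_force","width"]})
E
python3 - <<'E'
from h import *
rows([(0.677,0.035,0.2,2.5),(0.677,0.035,0.055,2.5)])
E
```

```text
[-6.73, -15.94, 0.78, -0.01, 0.01, -11.61]
[-6.72, -15.94, 4.4, -0.01, 0.01, -11.61]
```

Emit:
play_rows(deltas=[0,-6.73,-15.94,0.78,0,0,-11.61,0,-6.73,-15.94,0.78,0,0,-11.61,0,-6.73,-15.94,0.78,0,0,-11.61,0,-6.73,-15.94,0.78,0,0,-11.61,0,-6.73,-15.94,0.78,0,0,-11.61,0,-6.73,-15.94,0.78,0,0,-11.61,0,-6.73,-15.94,0.78,0,0,-11.61,0,-6.73,-15.94,0.78,0,0,-11.61,0,-6.73,-15.94,0.78,0,0,-11.61,0,-6.73,-15.94,0.78,0,0,-11.61,0,-6.73,-15.94,0.78,0,0,-11.61,0,-6.73,-15.94,0.78,0,0,-11.61,0,-6.73,-15.94,0.78,0,0,-11.61,0,-6.73,-15.94,0.78,0,0,-11.61,0,-6.73,-15.94,0.78,0,0,-11.61,0,-6.73,-15.94,0.78,0,0,-11.61,0,-6.73,-15.94,0.78,0,0,-11.61,0,-6.73,-15.94,0.78,0,0,-11.61])

```text
clock: 1.9
ee_pos: [0.6766, 0.0342, 0.2005]
tcp_rot: [[0.999, 0.043, -0.0], [0.043, -0.999, 0.001], [0.0, -0.001, -1.0]]
ft_force: [0.3, -0.4, -0.3]
width: 0.001
```

```bash
cat >> h.py <<'E'
def wcam():
    s=env.get_obs(); i=viewer.camera_info("wrist"); T=np.eye(4);T[:3,:3]=s["tcp_rot"];T[:3,3]=s["ee_pos"]
    M=T@np.array(i["T_tool_cam"]); return np.array(i["camera_matrix"]),M[:3,3],M[:3,:3]
_c=cam
W={}
def cam(n):
    if n=="wrist":
        if n not in W: W[n]=wcam()
        return W[n]
    return _c(n)
def inv(pose,w):
    d=w[:2]-pose[:2];c,s=np.cos(pose[2]),np.sin(pose[2]); return np.array([c*d[0]+s*d[1],-s*d[0]+c*d[1]])
E
python3 - <<'E'
from h import *
st()
im,d=viewer.read_camera("wrist"); cv2.imwrite("pics/w1.png",im); np.save("pics/w1.npy",d)
p=np.load('pose.npy')
for q in [[0,0,.049],[0,.08,.013],[.05,.04,.012],[.05,-.04,.012]]: print(q,proj("wrist",fx2w(p,q)[0]))
print(proj("wrist",[.675,.078,.07]))
E
```

```text
{'clock': 1.9, 'qpos': [0.0501, 0.6118, 0.481, 1.4399, 0.0008, 1.5783], 'ee_pos': [0.6766, 0.0342, 0.2005], 'tcp_rot': [[0.9991, 0.0426, -0.0], [0.0426, -0.9991, 0.0008], [0.0, -0.0008, -1.0]], 'ft_force': [0.2764, -0.3818, -0.3499], 'width': 0.0006}
[0, 0, 0.049] (np.float64(238.84196585835346), np.float64(149.74839002252756))
[0, 0.08, 0.013] (np.float64(224.38090051845768), np.float64(74.33025605215207))
[0.05, 0.04, 0.012] (np.float64(279.0817341416443), np.float64(100.41570284507395))
[0.05, -0.04, 0.012] (np.float64(297.860370976713), np.float64(169.72364540740534))
(np.float64(315.2895508602292), np.float64(151.36746584691303))
```

View pics/w1.png

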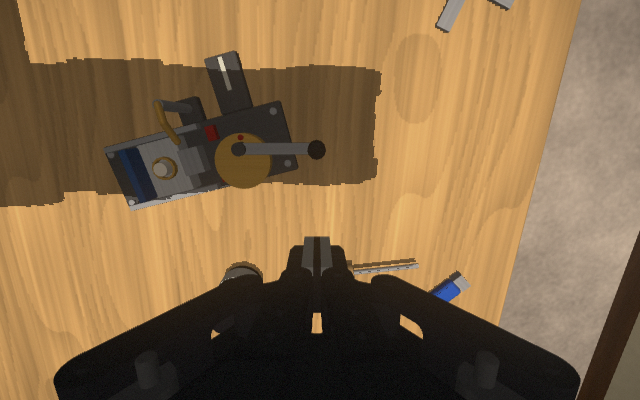

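```bash
cat >> h.py <<'E'
def push(a,off=.020,r=.08,z=.054):
    p=np.load('pose.npy'); u=np.array([np.cos(a),np.sin(a)]); t=np.array([-u[1],u[0]])
    q=p[:2]+r*u-off*t; return (q[0],q[1],z,np.degrees(a))
E
python3 - <<'E'
from h import *
rows([(0.677,0.035,0.054,2.5),push(.044,.024)])
E
```

```text
[0.01, -0.01, 3.67, -0.01, -0.0, -0.01]
[0.02, -0.49, 3.67, -0.01, -0.0, -0.01]
```

Emit:
play_rows(deltas=[0,0,0,1,0,0,0,0,0,0,2,0,0,0,0,0,0,3,0,0,0,0,0,0,3.67,0,0,0,0,0,0,3.67,0,0,0,0,0,-0.2,3.67,0,0,0,0,0,-0.49,3.67,0,0,0,0,0,-0.49,3.67,0,0,0])

```text
clock: 2.75
ee_pos: [0.6768, 0.0558, 0.0559]
tcp_rot: [[0.999, 0.044, 0.003], [0.044, -0.999, 0.002], [0.003, -0.001, -1.0]]
ft_force: [-0.4, -1.0, 0.4]
width: -0.004
```

```bash
python3 - <<'E'
from h import *
st()
rows([push(a,.020) for a in np.arange(.044,1.05,.07)])
im,d=viewer.read_camera("wrist"); cv2.imwrite("pics/w2.png",im)
E
```

```text
{'clock': 2.75, 'qpos': [0.0817, 0.6567, 0.191, 1.1019, 0.0013, 1.6085], 'ee_pos': [0.6768, 0.0558, 0.0559], 'tcp_rot': [[0.999, 0.044, 0.0031], [0.044, -0.999, 0.0015], [0.0032, -0.0014, -1.0]], 'ft_force': [-0.4141, -1.0108, 0.4456], 'width': -0.0042}
[-0.0, -0.05, 0.05, -0.01, -0.03, 0.0]
[0.03, -0.19, 0.05, -0.01, -0.03, -0.67]
[0.05, -0.34, 0.05, -0.01, -0.03, -1.34]
[0.06, -0.48, 0.05, -0.01, -0.03, -2.01]
[0.06, -0.63, 0.05, -0.01, -0.03, -2.67]
[0.05, -0.77, 0.05, -0.01, -0.03, -3.34]
[0.03, -0.91, 0.05, -0.01, -0.03, -4.01]
[-0.0, -1.05, 0.05, -0.01, -0.03, -4.68]
[-0.04, -1.19, 0.05, -0.0, -0.03, -5.35]
[-0.09, -1.33, 0.05, -0.0, -0.03, -6.02]
[-0.15, -1.46, 0.05, -0.0, -0.03, -6.68]
[-0.22, -1.59, 0.05, -0.0, -0.03, -7.35]
[-0.3, -1.71, 0.05, 0.0, -0.03, -8.02]
[-0.38, -1.83, 0.05, 0.0, -0.03, -8.69]
[-0.47, -1.94, 0.05, 0.0, -0.03, -9.36]
```

View pics/w2.png

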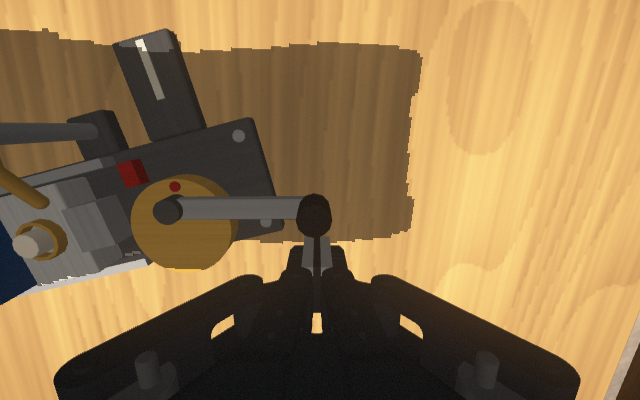

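Emit:
play_rows(deltas=[0,0,-0.05,0.05,0,0,0,0,0.03,-0.19,0.05,0,0,-0.67,0,0.05,-0.34,0.05,0,0,-1.34,0,0.06,-0.48,0.05,0,0,-2.01,0,0.06,-0.63,0.05,0,0,-2.67,0,0.05,-0.77,0.05,0,0,-3.34,0,0.03,-0.91,0.05,0,0,-4.01,0,0,-1.05,0.05,0,0,-4.68,0,-0.04,-1.19,0.05,0,0,-5.35,0,-0.09,-1.33,0.05,0,0,-6.02,0,-0.15,-1.46,0.05,0,0,-6.68,0,-0.22,-1.59,0.05,0,0,-7.35,0,-0.3,-1.71,0.05,0,0,-8.02,0,-0.3,-1.71,0.05,0,0,-8.02])

```text
clock: 4.2
ee_pos: [0.6624, 0.1235, 0.0543]
tcp_rot: [[0.632, 0.775, 0.005], [0.775, -0.632, 0.001], [0.004, 0.003, -1.0]]
ft_force: [0.7, 0.5, 0.2]
width: 0.003
```

```bash
python3 - <<'E'
from h import *
st()
rows([push(a,.020) for a in np.r_[np.arange(.92,1.86,.07),1.86]])
im,d=viewer.read_camera("wrist"); cv2.imwrite("pics/w3.png",im)
im,d=viewer.read_camera("top"); cv2.imwrite("pics/t3.png",cv2.resize(im[170:295,240:400],None,fx=4.8,fy=4.8))
E
```

```text
{'clock': 4.2, 'qpos': [0.1841, 0.6451, 0.1663, 1.0871, 0.0005, 0.8682], 'ee_pos': [0.6624, 0.1235, 0.0543], 'tcp_rot': [[0.632, 0.775, 0.0047], [0.775, -0.632, 0.0014], [0.004, 0.0028, -1.0]], 'ft_force': [0.6642, 0.4907, 0.2262], 'width': 0.0032}
[0.01, -0.08, 0.01, 0.03, -0.04, -0.32]
[0.04, -0.22, 0.01, 0.03, -0.04, -0.99]
[0.05, -0.37, 0.01, 0.03, -0.04, -1.66]
[0.06, -0.51, 0.01, 0.03, -0.04, -2.32]
[0.05, -0.66, 0.01, 0.03, -0.03, -2.99]
[0.04, -0.8, 0.01, 0.03, -0.03, -3.66]
[0.01, -0.94, 0.0, 0.03, -0.03, -4.33]
[-0.02, -1.08, 0.0, 0.04, -0.03, -5.0]
[-0.07, -1.22, 0.0, 0.04, -0.03, -5.67]
[-0.12, -1.35, 0.0, 0.04, -0.03, -6.33]
[-0.18, -1.48, 0.0, 0.04, -0.03, -7.0]
[-0.25, -1.61, 0.0, 0.04, -0.03, -7.67]
[-0.34, -1.73, 0.0, 0.04, -0.02, -8.34]
[-0.42, -1.84, 0.0, 0.04, -0.02, -9.01]
[-0.46, -1.89, 0.0, 0.04, -0.02, -9.29]
```

View pics/w3.png

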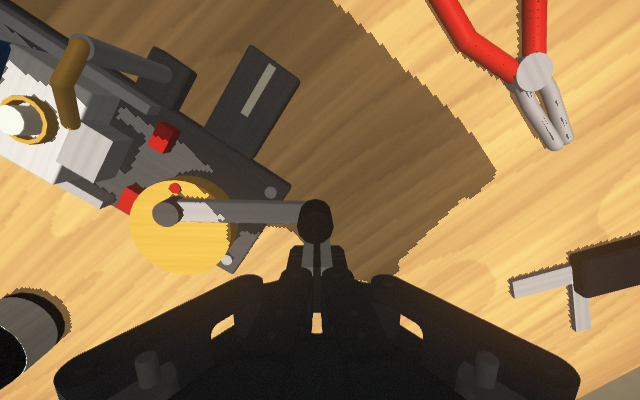

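Emit:
play_rows(deltas=[0,0.01,-0.08,0,0,0,-0.32,0,0.04,-0.22,0,0,0,-0.99,0,0.05,-0.37,0,0,0,-1.66,0,0.06,-0.51,0,0,0,-2.32,0,0.05,-0.66,0,0,0,-2.99,0,0.04,-0.8,0,0,0,-3.66,0,0.01,-0.94,0,0,0,-4.33,0,-0.02,-1.08,0,0,0,-5.0,0,-0.07,-1.22,0,0,0,-5.67,0,-0.12,-1.35,0,0,0,-6.33,0,-0.18,-1.48,0,0,0,-7.0,0,-0.25,-1.61,0,0,0,-7.67,0,-0.34,-1.73,0,0,0,-8.34,0,-0.42,-1.84,0,0,0,-9.01,0,-0.46,-1.89,0,0,0,-9.29,0,-0.46,-1.89,0,0,0,-9.29,0,-0.46,-1.89,0,0,0,-9.29])

```text
clock: 6.0
ee_pos: [0.592, 0.1568, 0.0539]
tcp_rot: [[-0.281, 0.96, 0.004], [0.96, 0.281, 0.001], [0.0, 0.004, -1.0]]
ft_force: [0.9, 1.0, 1.3]
width: 0.002
```

```bash
python3 - <<'E'
from h import *
st()
im,d=viewer.read_camera("wrist"); cv2.imwrite("pics/w4.png",im)
p=np.load('pose.npy')
for q in [[0,0,.049],[0,.08,.013],[0,.08,.07]]: print(q,proj("wrist",fx2w(p,q)[0]))
a=p[2]+np.pi/2
rows([push(a,.06),push(a,.06,z=.2)])
E
```

```text
{'clock': 6.0, 'qpos': [0.2588, 0.5246, -0.0417, 1.0007, 0.0004, -0.0259], 'ee_pos': [0.592, 0.1568, 0.0539], 'tcp_rot': [[-0.2809, 0.9597, 0.0035], [0.9597, 0.2809, 0.0014], [0.0003, 0.0038, -1.0]], 'ft_force': [0.9108, 1.0478, 1.3148], 'width': 0.002}
[0, 0, 0.049] (np.float64(170.69774439340375), np.float64(212.89407849423824))
[0, 0.08, 0.013] (np.float64(315.81919099649247), np.float64(196.0244090748971))
[0, 0.08, 0.07] (np.float64(315.50795262919195), np.float64(225.66708675897218))
[0.0, 1.01, 0.0, 0.04, -0.0, -0.03]
[0.0, 1.02, -3.65, 0.04, -0.0, -0.03]
```

View pics/w4.png

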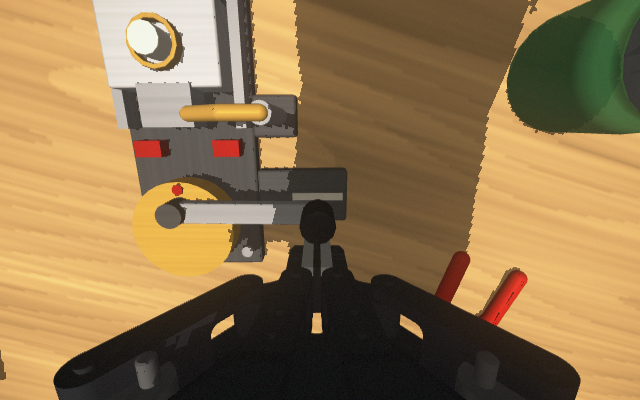

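Emit:
play_rows(deltas=[0,0,0.4,0,0,0,0,0,0,1.0,0,0,0,0,0,0,1.0,-0.5,0,0,0,0,0,1.0,-1.6,0,0,0,0,0,1.0,-2.6,0,0,0,0,0,1.0,-3.65,0,0,0,0,0,1.0,-3.65,0,0,0])

```text
clock: 6.75
ee_pos: [0.6319, 0.1681, 0.2059]
tcp_rot: [[-0.28, 0.96, 0.011], [0.96, 0.28, 0.003], [-0.0, 0.011, -1.0]]
ft_force: [1.0, -0.8, 0.1]
width: 0.0
```

```bash
python3 - <<'E'
from h import *
st()
p=np.load('pose.npy')
ps=np.degrees(p[2])+90
f=lambda x,z:(*fx2w(p,[x,0,z])[0],ps)
rows([f(-.145,.2)])
im,d=viewer.read_camera("wrist"); cv2.imwrite("pics/w5.png",im)
for q in [[0,0,.049],[0,.08,.013],[0,.08,.07]]: print(q,proj("wrist",fx2w(p,q)[0]))
E
```

```text
{'clock': 6.75, 'qpos': [0.26, 0.5407, 0.3759, 1.3948, 0.0, -0.0239], 'ee_pos': [0.6319, 0.1681, 0.2059], 'tcp_rot': [[-0.2801, 0.9599, 0.0109], [0.96, 0.2801, 0.0029], [-0.0003, 0.0113, -0.9999]], 'ft_force': [0.9804, -0.7846, 0.0825], 'width': 0.0004}
[-2.01, -5.15, 0.09, 0.11, 0.0, -0.04]
[0, 0, 0.049] (np.float64(238.06461477099447), np.float64(129.78846461593326))
[0, 0.08, 0.013] (np.float64(316.4217483053593), np.float64(128.58124413391624))
[0, 0.08, 0.07] (np.float64(316.3668528598991), np.float64(129.9229474498229))
```

View pics/w5.png

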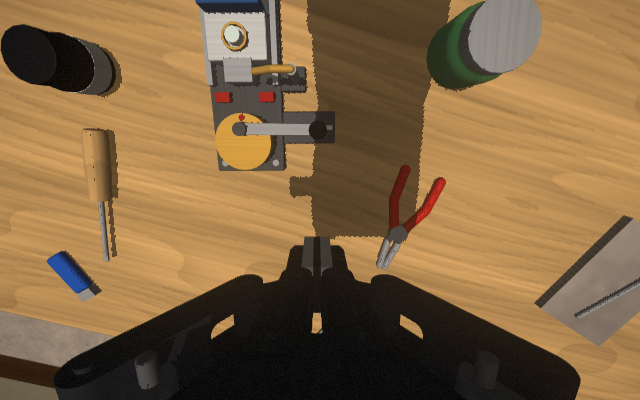

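Emit:
play_rows(deltas=[0,-2.01,-5.15,0.09,0.11,0,0,0,-2.01,-5.15,0.09,0.11,0,0,0,-2.01,-5.15,0.09,0.11,0,0,0,-2.01,-5.15,0.09,0.11,0,0,0,-2.01,-5.15,0.09,0.11,0,0,0,-2.01,-5.15,0.09,0.11,0,0,0,-2.01,-5.15,0.09,0.11,0,0,0,-2.01,-5.15,0.09,0.11,0,0])

```text
clock: 7.6
ee_pos: [0.4563, 0.0333, 0.1969]
tcp_rot: [[-0.28, 0.96, -0.004], [0.96, 0.28, -0.001], [0.0, -0.004, -1.0]]
ft_force: [-0.3, -0.2, 1.2]
width: -0.001
```

```bash
python3 - <<'E'
from h import *
st()
p=np.load('pose.npy')
ps=np.degrees(p[2])+90
f=lambda x,z:(*fx2w(p,[x,0,z])[0],ps)
rows([f(-.145,.036),f(-.13,.036)])
im,d=viewer.read_camera("wrist"); cv2.imwrite("pics/w6.png",im)
im,d=viewer.read_camera("top"); cv2.imwrite("pics/t6.png",cv2.resize(im[170:295,240:400],None,fx=4.8,fy=4.8))
for q in [[-.112,0.028,.06],[-.112,-.028,.06]]: print(q,proj("wrist",fx2w(p,q)[0]))
E
```

```text
{'clock': 7.6, 'qpos': [0.0735, 0.1395, -0.2108, 1.2247, -0.0009, -0.2106], 'ee_pos': [0.4563, 0.0333, 0.1969], 'tcp_rot': [[-0.2803, 0.9599, -0.0042], [0.9599, 0.2803, -0.0012], [0.0, -0.0043, -1.0]], 'ft_force': [-0.25, -0.2114, 1.2474], 'width': -0.0013}
[-0.01, 0.03, 4.02, -0.04, -0.0, -0.04]
[-0.0, 0.4, 4.02, -0.04, -0.0, -0.04]
[-0.112, 0.028, 0.06] (np.float64(342.59830478212075), np.float64(223.01153570753021))
[-0.112, -0.028, 0.06] (np.float64(289.5685338545376), np.float64(223.23659422760664))
```

View pics/w6.png

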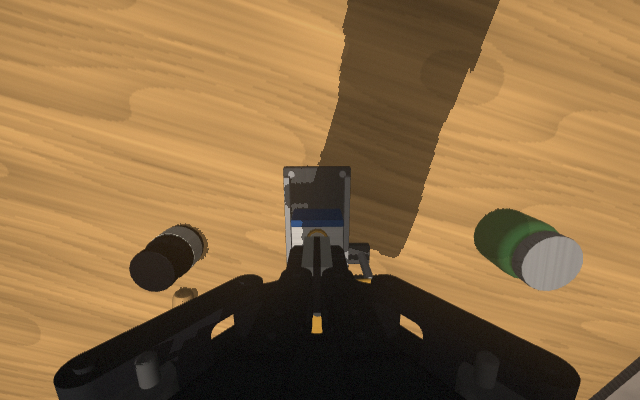

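Emit:
play_rows(deltas=[0,0,0.03,1,0,0,0,0,0,0.03,2,0,0,0,0,0,0.03,3,0,0,0,0,0,0.03,3.7,0,0,0,0,0,0.03,4.02,0,0,0,0,0,0.03,4.02,0,0,0])

```text
clock: 8.3
ee_pos: [0.4557, 0.0339, 0.0342]
tcp_rot: [[-0.281, 0.96, -0.008], [0.96, 0.281, -0.001], [0.001, -0.008, -1.0]]
ft_force: [0.0, -0.1, -0.1]
width: -0.003
```

```bash
python3 - <<'E'
from h import *
st()
p=np.load('pose.npy')
ps=np.degrees(p[2])+90
print(inv(p,np.array(env.get_obs()["ee_pos"])))
f=lambda x,z:(*fx2w(p,[x,0,z])[0],ps)
rows([f(x,.036) for x in [-.127,-.113,-.099,-.098]])
im,d=viewer.read_camera("wrist"); cv2.imwrite("pics/w7.png",im)
E
```

```text
{'clock': 8.3, 'qpos': [0.0748, 0.2703, -0.4887, 0.8198, -0.0009, -0.2103], 'ee_pos': [0.4557, 0.0339, 0.0342], 'tcp_rot': [[-0.2813, 0.9596, -0.0079], [0.9596, 0.2813, -0.0015], [0.0008, -0.008, -1.0]], 'ft_force': [0.0396, -0.1206, -0.1011], 'width': -0.0025}
[-0.14588944  0.00091805]
[-0.02, 0.47, -0.05, -0.08, -0.01, -0.03]
[-0.02, 0.82, -0.05, -0.08, -0.01, -0.03]
[-0.02, 1.17, -0.05, -0.08, -0.01, -0.03]
[-0.02, 1.2, -0.06, -0.08, -0.01, -0.03]
```

View pics/w7.png

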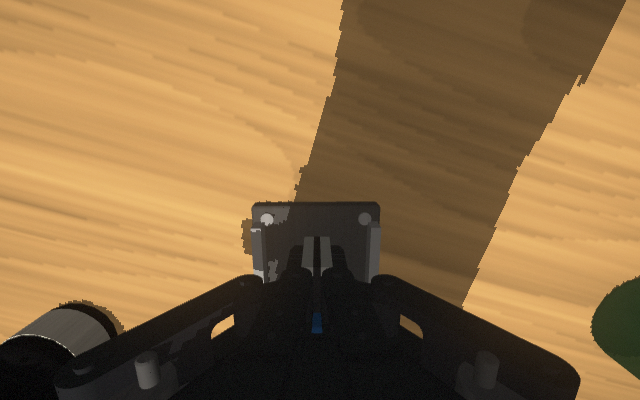

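Emit:
play_rows(deltas=[0,0,0.2,-0.05,0,0,0,0,0,0.38,-0.05,0,0,0,0,0,0.44,-0.05,0,0,0,0,0,0.5,-0.05,0,0,0,0,0,0.56,-0.05,0,0,0,0,0,0.62,-0.05,0,0,0,0,0,0.68,-0.05,0,0,0,0,0,0.74,-0.05,0,0,0,0,0,0.8,-0.05,0,0,0,0,0,0.86,-0.05,0,0,0,0,0,0.92,-0.05,0,0,0,0,0,0.98,-0.05,0,0,0,0,0,1.04,-0.05,0,0,0,0,0,1.1,-0.05,0,0,0,0,0,1.14,-0.05,0,0,0,0,0,1.17,-0.05,0,0,0,0,0,1.17,-0.05,0,0,0])

```text
clock: 10.05
ee_pos: [0.4995, 0.0465, 0.0368]
tcp_rot: [[-0.281, 0.96, -0.01], [0.96, 0.281, -0.002], [0.0, -0.01, -1.0]]
ft_force: [-15.8, -5.3, 12.5]
width: 0.0
```

```bash
python3 - <<'E'
from h import *
st()
p=np.load('pose.npy')
print(inv(p,np.array(env.get_obs()["ee_pos"])))
im,d=viewer.read_camera("top"); cv2.imwrite("pics/t8.png",cv2.convertScaleAbs(cv2.resize(im[170:295,240:400],None,fx=4.8,fy=4.8,interpolation=2),alpha=1.5))
im,d=viewer.read_camera("scene"); cv2.imwrite("pics/s8.png",cv2.convertScaleAbs(cv2.resize(im[150:275,310:420],None,fx=4.8,fy=4.8,interpolation=2),alpha=1.5))
E
```

```text
{'clock': 10.05, 'qpos': [0.0939, 0.349, -0.3673, 0.8644, -0.0015, -0.191], 'ee_pos': [0.4995, 0.0465, 0.0368], 'tcp_rot': [[-0.281, 0.9596, -0.0098], [0.9597, 0.281, -0.0025], [0.0004, -0.0101, -0.9999]], 'ft_force': [-15.7992, -5.2968, 12.5263], 'width': 0.0003}
[-0.10028465  0.00060224]
```

View pics/s8.png

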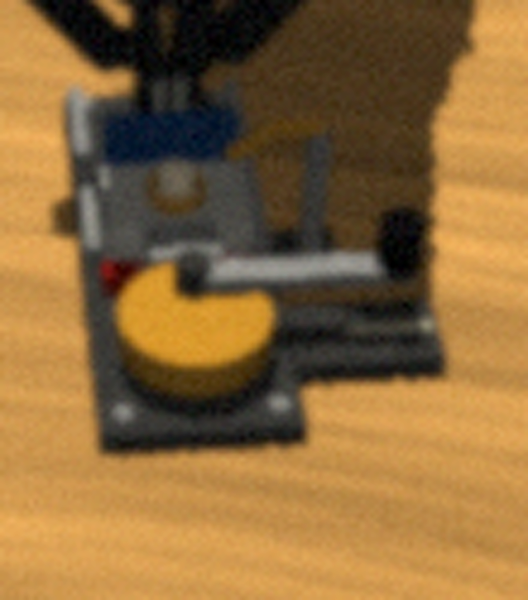

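Emit:
play_rows(deltas=[0,0,0.06,0,0,0,0,0,0,0.08,0,0,0,0,0,0,0.08,0,0,0,0])

```text
clock: 10.45
ee_pos: [0.4994, 0.0466, 0.0362]
tcp_rot: [[-0.281, 0.96, -0.015], [0.96, 0.281, -0.004], [0.0, -0.016, -1.0]]
ft_force: [-24.4, -6.8, 18.3]
width: -0.0
```

```bash
python3 - <<'E'
from h import *
st()
p=np.load('pose.npy')
print(inv(p,np.array(env.get_obs()["ee_pos"])))
im,d=viewer.read_camera("top"); cv2.imwrite("pics/t9.png",cv2.convertScaleAbs(cv2.resize(im[170:295,240:400],None,fx=4.8,fy=4.8,interpolation=2),alpha=1.5))
E
```

```text
{'clock': 10.45, 'qpos': [0.0947, 0.3542, -0.3615, 0.8707, -0.0027, -0.1898], 'ee_pos': [0.4994, 0.0466, 0.0362], 'tcp_rot': [[-0.2806, 0.9597, -0.0153], [0.9598, 0.2806, -0.0042], [0.0003, -0.0159, -0.9999]], 'ft_force': [-24.4343, -6.7758, 18.3431], 'width': -0.0003}
[-0.10034355  0.00065697]
```

View pics/t9.png

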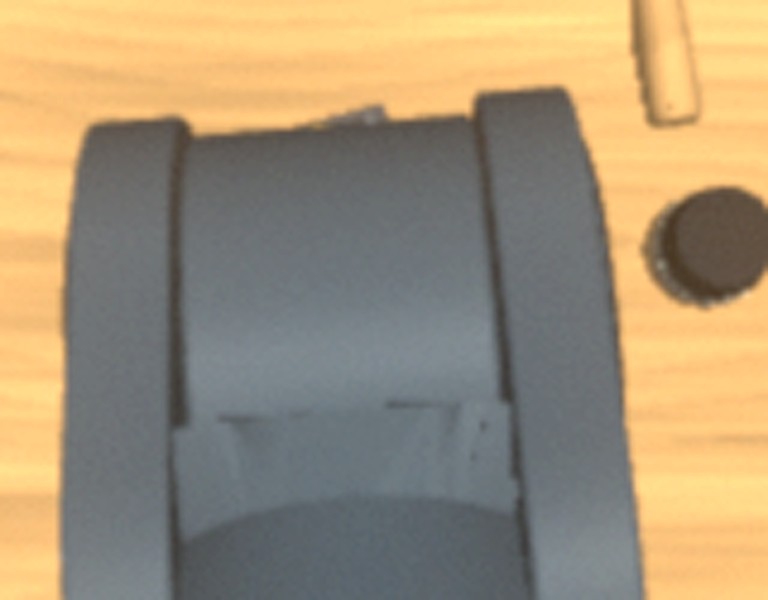

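Emit:
play_rows(deltas=[0,0,-0.1,0,0,0,0,0,0,-0.4,0,0,0,0,0,0,-0.7,0,0,0,0,0,0,-0.7,0,0,0,0,0,0,-0.7,-0.5,0,0,0,0,0,-0.7,-1.5,0,0,0,0,0,-0.7,-2.5,0,0,0,0,0,-0.7,-4,0,0,0,0,0,-0.7,-4,0,0,0,0,2.5,-2.7,-4.5,0,0,0,0,5,-2.7,-4.5,0,0,0,0,-5,-2.7,-4.5,0,0,0])

```text
clock: 11.7
ee_pos: [0.4127, 0.0757, 0.211]
tcp_rot: [[-0.307, 0.952, -0.014], [0.952, 0.307, -0.001], [0.003, -0.014, -1.0]]
ft_force: [3.5, -2.1, -0.4]
width: 0.0
```

```bash
python3 - <<'E'
from h import *
st()
p=np.load('pose.npy')
im,d=viewer.read_camera("top"); cv2.imwrite("pics/t10.png",im)
im,d=viewer.read_camera("scene"); cv2.imwrite("pics/s10.png",cv2.convertScaleAbs(cv2.resize(im[150:275,310:420],None,fx=4.8,fy=4.8,interpolation=2),alpha=1.5))
for q in [[-.058,0,.052],[-.084,.028,.06]]: print(np.array(proj("scene",fx2w(p,q)[0])-np.array([310,150]))*4.8)
E
```

```text
{'clock': 11.7, 'qpos': [0.1802, 0.0665, -0.2573, 1.2611, 0.0015, -0.1319], 'ee_pos': [0.4127, 0.0757, 0.211], 'tcp_rot': [[-0.307, 0.9516, -0.0141], [0.9517, 0.307, -0.001], [0.0034, -0.0137, -0.9999]], 'ft_force': [3.4871, -2.1367, -0.3935], 'width': 0.0001}
[175.38529576 171.3322094 ]
[236.99546997 113.23322134]
```

View pics/t10.png

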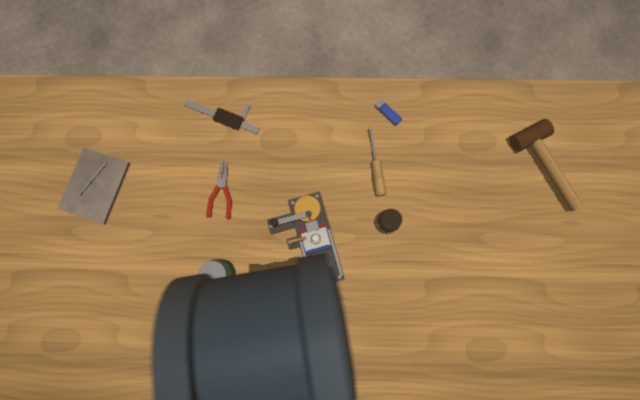

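View pics/s10.png

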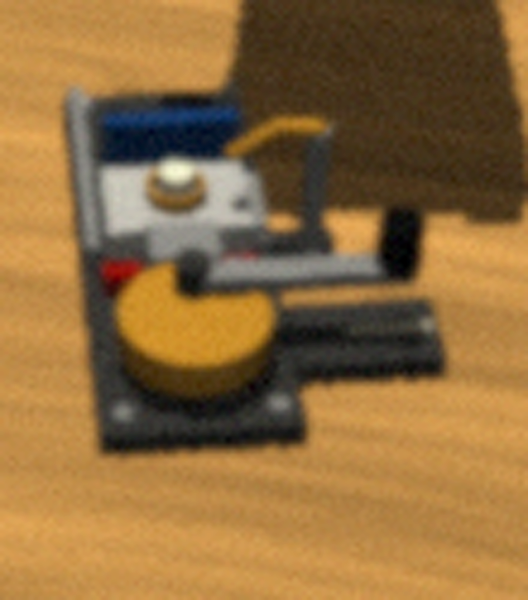

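```bash
python3 - <<'E'
from h import *
p=np.load('pose.npy')
im=cv2.imread('pics/t10.png'); cv2.imwrite('pics/t10z.png',cv2.convertScaleAbs(cv2.resize(im[180:290,255:355],None,fx=5.4,fy=5.4,interpolation=2),alpha=1.5))
for n,q in dict(post=[-.058,0,.052],post2mmshort=[-.0605,0,.052],knob=[0,.08,.07],piv=[0,0,.049]).items(): print(n,(np.array(proj("top",fx2w(p,q)[0]))-[255,180])*5.4)
s=env.get_obs(); print(s["ft_force"],s["joint_vel"])
E
```

```text
post [323.24996647 311.37649625]
post2mmshort [324.83556432 317.14983836]
knob [ 98.43849995 225.32840961]
piv [287.14022697 179.58259996]
[ 1.19230307 -0.33094176  0.84001293] [-0.03382495  0.01619694  0.00379541 -0.00537446  0.02201801  0.09102958]
```

View pics/t10z.png

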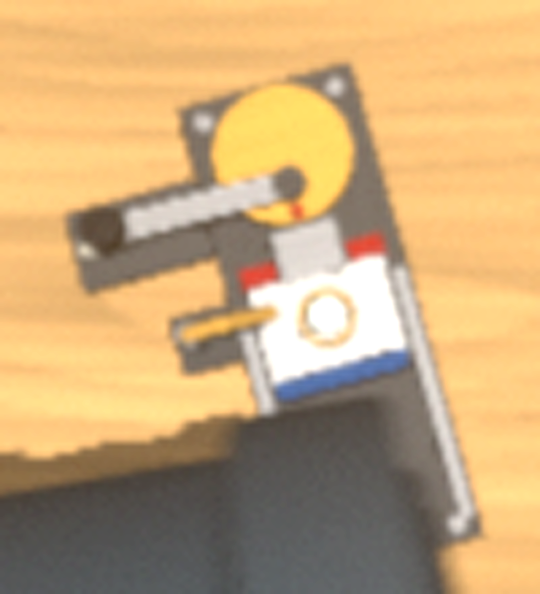

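Emit:
play_rows(deltas=[0,0,0,0,0,0,0,0,0,0,0,0,0,0,0,0,0,0,0,0,0,0,0,0,0,0,0,0])

```text
clock: 12.2
ee_pos: [0.4162, 0.0607, 0.2106]
tcp_rot: [[-0.286, 0.958, -0.014], [0.958, 0.286, -0.005], [-0.001, -0.015, -1.0]]
ft_force: [0.1, -0.9, -0.2]
width: 0.001
```

```bash
python3 - <<'E'
from bench import order
from h import *
st()
print(order.finish_job())
E
```

```text
{'clock': 12.2, 'qpos': [0.1473, 0.0689, -0.2556, 1.2606, -0.0031, -0.1424], 'ee_pos': [0.4162, 0.0607, 0.2106], 'tcp_rot': [[-0.2856, 0.9582, -0.0136], [0.9583, 0.2856, -0.0052], [-0.0011, -0.0145, -0.9999]], 'ft_force': [0.1266, -0.8553, -0.1582], 'width': 0.0013}
the job is handed in; nothing more can be done
None
```

I pushed the cam's lever round with the outside of the closed fingertips until the knob was over the white line. Then I backed off and pushed the slide home by its blue plate. The job was handed in at 12.2 s; no verdict is reported.

Last checks:
- **Cam:** the knob is over the white line and the red dot faces the slide, so the cam is at its low point to within what the pictures show.
- **Slide:** the shoulders are against the red stops. A further push raised the horizontal force from about 17 to 25 N with no movement. In the top view the post is within about 1 mm of where it should be when fully home. My estimate from the arm's own position also put it about 1 mm short. Both are inside the 2.5 mm limit.
- **Ring:** it is still over its post.
- **Bystanders:** the flux pot, burnisher and pliers look unmoved in the top view. The jar is partly hidden by the arm there; what shows of it is in its old place.
- **Arm:** it was clear of everything, TCP 0.21 m up, with under 1 N on the wrist.

One flaw: the final row of my retreat had a wrong sign, so the arm swung back sideways a little. It was about 0.2 m above the bench at the time and touched nothing.

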